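# Cover the photometer's sample well and hold its filter slide at the click notch

## Task

Get the small photometer ready for a reading: slide the flat cover fully home over the open sample well, then take the round knob of the filter slide and move the slide to the left along its rail until you feel its spring ball click into the notch. Stop there, do not run on to the far end of the rail, and finish still gripping the knob with the ball seated in the notch. Leave the things standing round the instrument where they are.

Things in the scene. Friction and masses are not known exactly. Their poses are not given: they have to be found in the camera images.
- photometer: white photometer fixed to the desk, 150 (x) x 200 (y) x 75 mm high; origin under its centre, z up, -x its front (lens barrel), y along both slides (+y to the robot's left at yaw 0). On top: the filter slide at x = -45 mm, the cover at x = +30 mm, rails up to 9 mm high. The open sample well, 46 x 46 mm with a small dark bottle that stays in it, is at x = +30, y = +45 mm.
- cover_ridge (a point): centre of the upright grip ridge, 36 (x) x 12 (y) x 25 mm high, on the sample cover, a flat black plate of 62 x 64 x 4 mm whose top lies 80 mm above the desk; this point lies 93 mm above the desk, 13 mm above the plate, 12 mm below the ridge's top. Axes as the photometer's.
- cover (a joint): travel of the sample cover along the photometer's +y: 0 = fully open, 0.075 m = against its stop, well fully covered (starts at 0 to 0.025). Friction about 1.5 N; it stays where it is left.
- filter_knob (a point): middle of the round upright knob of the filter slide: 16 mm diameter, 28 mm high, top 117 mm above the desk, with a collar of 21 mm diameter on its lowest 3 mm; this point lies 104 mm above the desk, 15 mm above the aluminium bar, which is 24 (x) x 140 (y) x 12 mm, top 89 mm above the desk. Axes as the photometer's.
- filter (a joint): slide travel along the photometer's +y: 0 to 0.090 m (far stop); starts at 0 to 0.015. Friction about 1 N. The unseen notch lies at 0.035 to 0.065 m, differs per start and must be felt: from 6 mm before its centre the ball pulls the slide ahead (up to 7 N), at the centre not at all, past it back (quickly up to 9 N, gone after 7 mm). Let go in there, the slide snaps to the centre.
- ball (a joint): height of the hidden spring ball under the filter slide: about 0.0006 m while it rides on the plain underside of the bar, about 0.0042 m when seated in the notch. It is above 0.0025 m only within about 2.4 mm of the notch's centre. The reading is as noisy as the others, so average it.
- jar: white jar with dark lid, 74 x 74 x 96 mm, standing to the right; bystander; origin under its centre
- hdpe_bottle: white plastic bottle with yellow cap, 71 x 71 x 161 mm, standing to the left; bystander; origin under its centre
- glass_joint: small glass adapter, 28 x 28 x 70 mm, standing behind the photometer; bystander; origin under its centre

How it is judged:
By the outcome, as a careful person would: the job done as asked, in the order asked, and still so for the second after the job is handed in, while the arm keeps its last pose, push and grip.
It also fails if it takes over 64 s, if anything falls off the work surface, if the arm or the gripper's body presses on something with over 40 N, if the wrist force passes 120 N, or if a joint passes its speed limit or range.

## Robot

A 6-joint arm with a two-finger parallel gripper is mounted at the origin on a cart in front of the work surface, level with it; the furniture and walls round the work are solid. World frame = base frame: x ahead of the robot, y to its left, z up, the work surface at z = 0. Lengths are in m, angles in degrees, forces in N, time in s.
With the tool pointing down it reaches from about 0.375 to 0.9 m from the base axis. Payload 3.1 kg.
Tool frame: the origin (TCP) lies on the centre line of the jaws, within the pads' length; the fingertips stand 25 mm ahead of it and the grasp point (between the pads) lies 6 mm ahead of it; y points along the fingers, x is the direction in which the jaws open and shut, and the axes are right-handed (so a half turn about y gives the same grasp; the last joint's range is limited). The gripper opens to 87 mm and grips with 3 to 60 N. Pads are 19 mm wide; open, the fingers measure 117 mm over their backs; the gripper's body (75 mm by 190 mm) begins 51 mm behind the grasp point.
Start: joints at [-84.54, 30.224, 82.088, -0, 67.689, -10.227], TCP at [0.169, -0.602, 0.216] pointing down, gripper open.
Joint ranges: [-176.69, 176.69], [-43.24, 126.21], [12.49, 139.97], [-82, 262], [0, 151.66], [-163.58, 163.58]. Speed limits (degrees/s): [159.86, 159.86, 180, 180, 180, 180].

## Interface

Orientations are given as a 3x3 rotation matrix whose columns are the frame's x, y, z axes.
In Python, from rig import * gives the robot as it stands.
- The arm moves only by the tool play_rows, never from a script. Its argument "commands" is a list of rows, each a list of 2 entries, a list of its own where there are three numbers: the shift along the world's x, y, z in m, then the turn, a rotation vector about the world's x, y, z in rad. A call has 1 to 10 rows; each row is the pose to reach, as a shift and turn from the pose commanded when the call began; what a row does not reach only later rows make up. A row lasts 1/8 s, in which the tool goes at most 62.5 mm and 10.7 degrees, less where a joint would pass 70% of its speed; a pose out of reach is approached as far as the arm can. A call with a gripper value outside its range is refused whole. "gripper" is the finger opening in m, from 0 to 0.087, set as the call begins (left out, the last holds). The fingers move at their own pace and stop on an object; the grip force is fixed at half the most. Time passes only in rows, so rows that repeat a pose let the fingers close. It gives the time, the measured TCP pose, the force and the opening at its end, in the units of the state.
- read_state(): the state, without advancing time (a new reading comes with each control period).
- capture(name): name is "scene" or "top" or "wrist"; returns a dict with "frame" (420x560x3 uint8, red, green, blue), "depth" (420x560 float32, m along the optical axis (not along the pixel's ray), 0 where there is no reading), "mtx" (3x3 intrinsics, pixels), "dist_coeffs" ([k1, k2, p1, p2, k3] as OpenCV has them; the pictures are not rectified), "cam_to_world" (4x4, takes a point from camera to world coordinates); the wrist camera has in their place "hand_eye" (4x4, takes a point from camera to tool coordinates, whose origin is the TCP and whose axes are the tool frame's). Camera axes: x right, y down, z forward; pixel columns grow to the right and rows downward; lengths in m; the calibration is good to about 2 mm. A picture is of the moment at which its call begins: read the wrist's pose just before it.
- hand_in(): hands the job in, once; it reports no verdict.
The state is a dict: "time_s": time; "joint_positions": joint angles; "qvel": joint speeds; "tau": joint torques, N m; "position": TCP position; "tcp_rot": TCP orientation; "force": force on the tool from outside, world axes, zero at the start; "moment": the same for the moment, N m; "opening": opening from 0.0 (shut) to 1.0 (fully open).
Only numpy, scipy, OpenCV 4.12 (cv2) and the standard library are available. Lean on these libraries where they do the work, as an engineer would, in place of code of your own. Each camera call takes 0.05 s, during which the arm holds its last target. There are 200 camera calls.

## Working session

There is one attempt and no reset: what is moved stays moved. The work goes in short steps, Python scripts to look and compute and a tool call to move; the robot and the scene stay as the last step left them, time stands still between calls to the robot, and variables do not carry over. Pictures are saved under pics/ and viewed, about 8 in all and at most 12, crops included, and the job is handed in when it is done.

Besides the shell and the picture viewer there is one more tool, called by a JSON object that holds its "api" and its "payload", one argument or row to a line. play_rows: Moves the arm, as the interface text tells. Its arguments: {"type":"object","properties":{"commands":{"type":"array"},"gripper":{"type":"number"}},"required":["commands"]}

```bash
mkdir -p pics; ls; python3 - <<'E'
from rig import *
import cv2,numpy as np
s=read_state();print(s)
for n in ("scene","top"):
    c=capture(n);cv2.imwrite(f"pics/{n}0.png",c["frame"][:,:,::-1]);np.savez(f"{n}0.npz",**c)
    print(n,c["mtx"].round(1).tolist(),np.round(c["dist_coeffs"],3),c["cam_to_world"].round(3).tolist())
E
```

```text
pics
{'time_s': 0.0, 'joint_positions': array([-8.45396881e+01,  3.02795936e+01,  8.21580363e+01, -8.13563601e-04,
        6.76901028e+01, -1.02279573e+01]), 'qvel': array([-0.05137304, -0.04475541,  0.04917049, -0.08613961, -0.09766947,
        0.07219336]), 'tau': array([-4.09355889e-04, -4.40041995e+01, -1.76592153e+01,  6.32407120e-02,
        5.84052061e-02, -1.83475195e-04]), 'position': array([ 0.16894506, -0.60093331,  0.21485578]), 'tcp_rot': array([[ 2.70408294e-01, -2.25213719e-04,  9.62745711e-01],
       [-9.62743232e-01,  2.21798740e-03,  2.70408117e-01],
       [-2.19625747e-03, -9.99997515e-01,  3.82939204e-04]]), 'force': array([ 0.34217466, -0.4265104 , -0.05210908]), 'moment': array([0.00747516, 0.01834418, 0.02015321]), 'opening': 1.0015461436578377}
scene [[465.8, 0.0, 275.2], [0.0, 465.8, 215.0], [0.0, 0.0, 1.0]] [-0.068  0.     0.     0.     0.   ] [[-0.449, -0.485, 0.751, -0.435], [-0.894, 0.236, -0.382, 0.62], [0.008, -0.842, -0.539, 0.784], [0.0, 0.0, 0.0, 1.0]]
top [[413.7, 0.0, 277.4], [0.0, 413.7, 207.9], [0.0, 0.0, 1.0]] [-0.005  0.     0.     0.     0.   ] [[-0.016, -0.997, 0.069, 0.483], [-1.0, 0.018, 0.016, 0.116], [-0.017, -0.069, -0.997, 1.416], [0.0, 0.0, 0.0, 1.0]]
```

View pics/scene0.png

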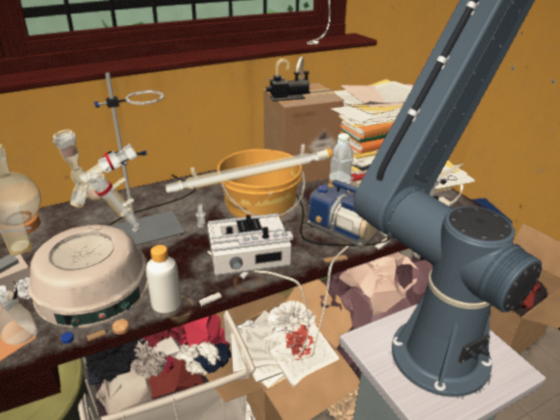

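View pics/top0.png

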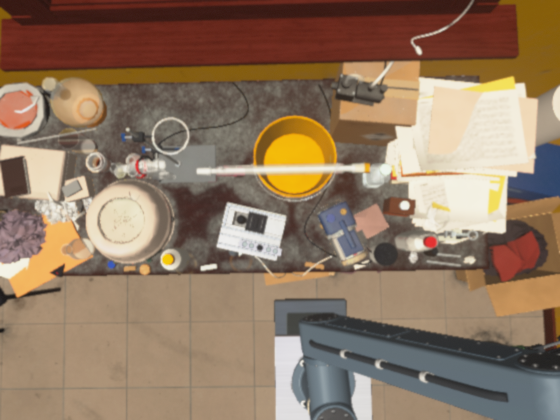

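```bash
python3 - <<'E'
import cv2,numpy as np
a=cv2.imread("pics/top0.png")[195:270,205:305];b=cv2.imread("pics/scene0.png")[195:285,190:310]
cv2.imwrite("pics/c1.png",np.vstack([cv2.resize(a,(400,300),interpolation=2),cv2.resize(b,(400,300),interpolation=2)]) if 0 else np.hstack([cv2.resize(a,(400,300),interpolation=2),cv2.resize(b,(400,300),interpolation=2)]))
for n in("top","scene"):
    z=np.load(n+"0.npz");K,D,T,d=z["mtx"],z["dist_coeffs"],z["cam_to_world"],z["depth"]
    pts={"top":[(222,205),(284,214),(280,262),(217,253),(250,245),(240,220),(260,220),(280,170),(205,171),(230,171),(360,168),(386,254),(170,260)],"scene":[(201,215),(330,155),(175,186),(250,225),(160,260)]}[n]
    for p in pts:
        u=cv2.undistortPoints(np.array([[p]],float),K,D)[0,0];zz=d[p[1],p[0]]
        print(n,p,(T@np.r_[u*zz,zz,1])[:3].round(3))
E
```

```text
top (222, 205) [0.595 0.329 0.003]
top (284, 214) [ 0.56   0.116 -0.   ]
top (280, 262) [0.397 0.133 0.004]
top (217, 253) [0.431 0.347 0.006]
top (250, 245) [0.458 0.227 0.091]
top (240, 220) [0.539 0.259 0.078]
top (260, 220) [0.538 0.194 0.083]
top (280, 170) [0.686 0.126 0.167]
top (205, 171) [0.688 0.356 0.164]
top (230, 171) [0.685 0.278 0.17 ]
top (360, 168) [ 0.686 -0.116  0.175]
top (386, 254) [ 0.423 -0.204  0.095]
top (170, 260) [0.418 0.464 0.16 ]
scene (201, 215) [0.683 0.295 0.049]
scene (330, 155) [ 0.67  -0.132  0.16 ]
scene (175, 186) [0.678 0.362 0.165]
scene (250, 225) [0.515 0.212 0.091]
scene (160, 260) [0.404 0.479 0.143]
```

View pics/c1.png

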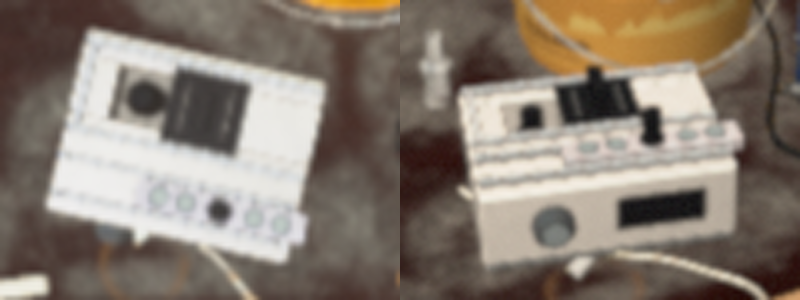

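{"api": "play_rows", "payload": {
  "commands": [
    [[0.05,0.032,0.016],[0,0,0.14]],
    [[0.102,0.056,0.032],[0,0,0.28]],
    [[0.152,0.084,0.048],[0,0,0.42]],
    [[0.2,0.116,0.064],[0,0,0.56]],
    [[0.244,0.153,0.08],[0,0,0.7]],
    [[0.284,0.194,0.096],[0,0,0.84]],
    [[0.321,0.238,0.112],[0,0,0.98]],
    [[0.353,0.286,0.128],[0,0,1.12]],
    [[0.38,0.337,0.144],[0,0,1.26]],
    [[0.403,0.389,0.16],[0,0,1.4]]
  ],
  "gripper": 0.06
}}

```text
time_s: 1.35
position: [0.5727, -0.2108, 0.3757]
tcp_rot: [[0.994, -0.001, -0.108], [0.108, 0.001, 0.994], [-0.001, -1.0, 0.001]]
force: [1.3, -0.4, -0.1]
opening: 0.686
```

{"api": "play_rows", "payload": {
  "commands": [
    [[0.0,0.055,0],[0,0,0.16]],
    [[-0.005,0.11,0],[0,0,0.32]],
    [[-0.015,0.165,0],[0,0,0.48]],
    [[-0.03,0.22,0],[0,0,0.64]],
    [[-0.045,0.275,0],[0,0,0.8]],
    [[-0.06,0.325,0],[0,0,0.95]],
    [[-0.075,0.375,0],[0,0,1.1]],
    [[-0.085,0.425,0],[0,0,1.257]],
    [[-0.085,0.425,0],[0,0,1.257]],
    [[-0.085,0.425,0],[0,0,1.257]]
  ]
}}

```text
time_s: 2.6
position: [0.4869, 0.212, 0.3755]
tcp_rot: [[0.21, -0.001, -0.978], [0.978, -0.001, 0.21], [-0.001, -1.0, 0.0]]
force: [0.3, -0.6, -0.6]
opening: 0.689
```

```bash
python3 - <<'E'
from rig import *
import cv2,numpy as np
s=read_state();print(s["position"],s["tcp_rot"].round(3).tolist(),s["joint_positions"].round(1))
c=capture("wrist");cv2.imwrite("pics/w0.png",c["frame"][:,:,::-1])
T=np.eye(4);T[:3,:3]=s["tcp_rot"];T[:3,3]=s["position"]
np.savez("w0.npz",T=T@c["hand_eye"],**c);print(c["hand_eye"].round(3).tolist(),c["mtx"].round(1).tolist(),c["dist_coeffs"])
E
```

```text
[0.48686819 0.2119777  0.37545433] [[0.21, -0.001, -0.978], [0.978, -0.001, 0.21], [-0.001, -1.0, 0.0]] [ 11.5  14.1  82.3  -0.   83.7 -66.4]
[[1.0, -0.001, -0.0, 0.001], [-0.0, -0.294, 0.956, -0.169], [-0.001, -0.956, -0.294, 0.082], [0.0, 0.0, 0.0, 1.0]] [[313.6, 0.0, 278.1], [0.0, 313.6, 213.0], [0.0, 0.0, 1.0]] [0.00532328 0.         0.         0.         0.        ]
```

View pics/w0.png

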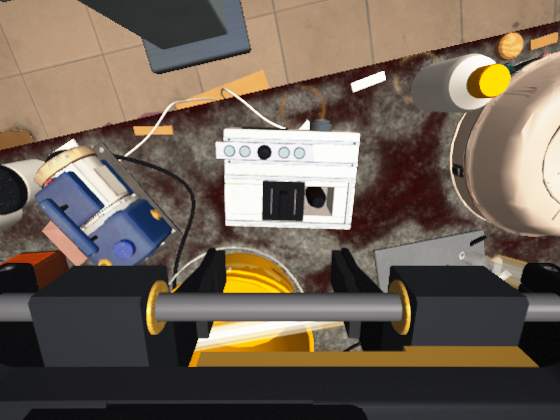

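```bash
cat > h.py <<'E'
import cv2,numpy as np
def cloud(z,T):
    K,D,d=z["mtx"],z["dist_coeffs"],z["depth"];h,w=d.shape
    g=np.stack(np.meshgrid(np.arange(w),np.arange(h)),-1).reshape(-1,1,2).astype(float)
    u=cv2.undistortPoints(g,K,D)[:,0];P=np.c_[u,np.ones(len(u))]*d.reshape(-1,1)
    P[d.ravel()==0]=np.nan
    return (P@T[:3,:3].T+T[:3,3]).reshape(h,w,3)
def ray(z,T,p,h):
    u=cv2.undistortPoints(np.array(p,float).reshape(-1,1,2),z["mtx"],z["dist_coeffs"])[:,0]
    r=np.c_[u,np.ones(len(u))]@T[:3,:3].T;o=T[:3,3];return o+r*((h-o[2])/r[:,2])[:,None]
E
python3 - <<'E'
from h import *
for n in("w0","top0"):
    z=np.load(n+".npz");T=z["T"] if "T" in z else z["cam_to_world"];C=cloud(z,T)
    roi=(abs(C[...,0]-.5)<.13)&(abs(C[...,1]-.225)<.14)
    m=roi&(C[...,2]>.07)&(C[...,2]<.125)
    r=cv2.minAreaRect(C[m][:,:2].astype(np.float32)*1000);print(n,"device",r,np.median(C[m][:,2]))
    for lo in(.096,.1,.109):
        k=(roi&(C[...,2]>lo)&(C[...,2]<.13)).astype(np.uint8)
        nn,l,st,_=cv2.connectedComponentsWithStats(k)
        for i in range(1,nn):
            q=C[l==i]
            if len(q)>8:print(lo,st[i],((q.max(0)+q.min(0))/2).round(4),np.ptp(q,0).round(4),q.mean(0).round(4))
z=np.load("w0.npz");f=z["frame"];cv2.imwrite("pics/w0c.png",cv2.resize(f[115:240,205:370,::-1],(792,600),interpolation=cv2.INTER_CUBIC))
E
```

```text
w0 device ((535.2734375, 214.72793579101562), (208.91075134277344, 221.41610717773438), 76.04483032226562) 0.07725141951628936
0.096 [258 147  12  13 120] [0.4494 0.2005 0.1088] [0.0147 0.0153 0.0217] [0.4491 0.2009 0.1159]
0.096 [279 193   9  25 200] [0.5294 0.2109 0.1031] [0.0358 0.0179 0.0099] [0.5288 0.2114 0.1055]
0.096 [227 267  36  15 239] [0.6187 0.1315 0.113 ] [0.0225 0.0507 0.0338] [0.6182 0.131  0.1168]
0.1 [258 147  12  13 118] [0.4494 0.2005 0.1099] [0.0147 0.0153 0.0195] [0.4492 0.201  0.1162]
0.1 [279 193   9  25 194] [0.5295 0.2109 0.1041] [0.0356 0.0179 0.0079] [0.5291 0.2114 0.1058]
0.1 [227 267  36  15 237] [0.6187 0.1315 0.1185] [0.0225 0.0507 0.0228] [0.6181 0.131  0.1169]
0.109 [258 148  12  12 111] [0.4495 0.2005 0.1148] [0.0146 0.0153 0.0096] [0.4494 0.2008 0.117 ]
0.109 [227 268  36  14 225] [0.6187 0.1316 0.1196] [0.0225 0.0505 0.0205] [0.6182 0.1311 0.1174]
top0 device ((538.4359741210938, 211.26419067382812), (208.04971313476562, 223.08843994140625), 76.92716217041016) 0.07788124533629137
0.096 [253 217   6  11  42] [0.5308 0.2072 0.1046] [0.0319 0.0163 0.0104] [0.531  0.2068 0.105 ]
0.096 [257 245   5   5  21] [0.4519 0.1965 0.1151] [0.0126 0.0128 0.0099] [0.4519 0.1964 0.1164]
0.1 [253 217   6  11  41] [0.5308 0.2072 0.1055] [0.0319 0.0163 0.0088] [0.5312 0.2069 0.1051]
0.1 [257 245   5   5  21] [0.4519 0.1965 0.1151] [0.0126 0.0128 0.0099] [0.4519 0.1964 0.1164]
0.109 [257 245   5   5  21] [0.4519 0.1965 0.1151] [0.0126 0.0128 0.0099] [0.4519 0.1964 0.1164]
```

View pics/w0c.png

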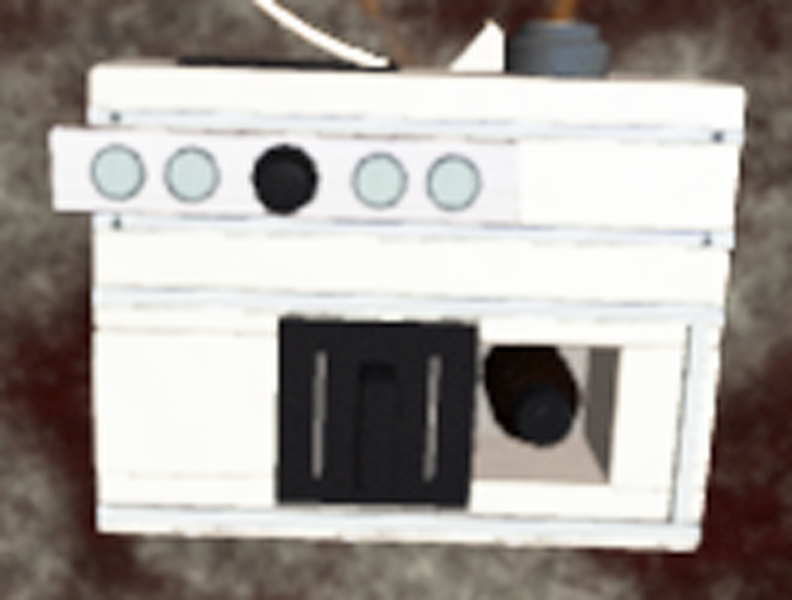

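```bash
python3 - <<'E'
from h import *
z=np.load("w0.npz");T=z["T"]
for a,b,h in(((98,115),(730,135),.084),((98,222),(725,240),.084),((98,296),(722,318),.084),((98,512),(696,535),.084),((278,503),(466,508),.08),((278,318),(478,322),.08)):
    p=ray(z,T,np.array([a,b])/4.8+[205,115],h);v=p[1]-p[0];print(p[:,:2].round(4).tolist(),np.degrees(np.arctan2(-v[0],v[1])).round(2),np.linalg.norm(v).round(4))
s=T
E
```

```text
[[0.4208, 0.1496], [0.4663, 0.3331]] -13.93 0.1891
[[0.4515, 0.1413], [0.4972, 0.3273]] -13.79 0.1915
[[0.4735, 0.1354], [0.521, 0.3231]] -14.19 0.1935
[[0.5417, 0.1172], [0.5901, 0.3048]] -14.47 0.1938
[[0.5522, 0.1742], [0.5667, 0.2337]] -13.74 0.0612
[[0.4927, 0.1879], [0.5071, 0.2489]] -13.31 0.0627
```

{"api": "play_rows", "payload": {
  "commands": [
    [[0.02,-0.001,-0.03],[0,0,-0.015]],
    [[0.043,-0.002,-0.07],[0,0,-0.03]],
    [[0.043,-0.002,-0.12],[0,0,-0.031]],
    [[0.043,-0.002,-0.17],[0,0,-0.031]],
    [[0.043,-0.002,-0.21],[0,0,-0.031]],
    [[0.043,-0.002,-0.235],[0,0,-0.031]],
    [[0.043,-0.002,-0.25],[0,0,-0.031]],
    [[0.043,-0.002,-0.26],[0,0,-0.031]],
    [[0.043,-0.002,-0.264],[0,0,-0.031]],
    [[0.043,-0.002,-0.264],[0,0,-0.031]]
  ],
  "gripper": 0.05
}}

```text
time_s: 3.9
position: [0.5304, 0.2103, 0.1123]
tcp_rot: [[0.24, 0.001, -0.971], [0.971, 0.0, 0.24], [0.0, -1.0, -0.001]]
force: [-0.4, -0.3, 0.2]
opening: 0.574
```

```bash
cat > shot.py <<'E'
import sys;from rig import *;from h import *
n=sys.argv[1];s=read_state();print({k:np.round(s[k],4).tolist() for k in("time_s","position","force","opening")})
c=capture("wrist");T=np.eye(4);T[:3,:3]=s["tcp_rot"];T[:3,3]=s["position"]
np.savez(n+".npz",T=T@c["hand_eye"],**c);cv2.imwrite(f"pics/{n}.png",c["frame"][:,:,::-1])
E
python3 shot.py w1
```

```text
{'time_s': 3.9, 'position': [0.5304, 0.2103, 0.1123], 'force': [-0.4241, -0.2666, 0.2459], 'opening': 0.5745}
```

View pics/w1.png

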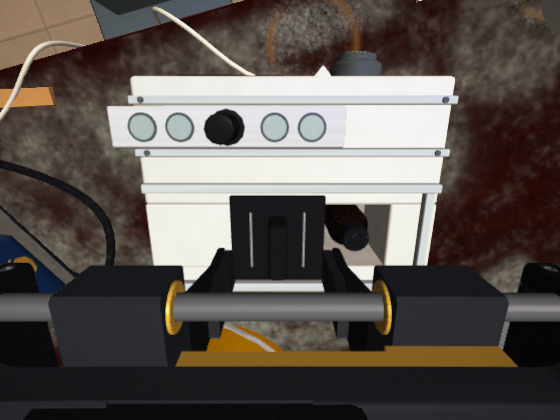

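{"api": "play_rows", "payload": {
  "commands": [
    [[0,0,0],[0,0,0]],
    [[0,0,0],[0,0,0]],
    [[0,0,0],[0,0,0]],
    [[0,0,0],[0,0,0]],
    [[0,0,0],[0,0,0]],
    [[0,0,0],[0,0,0]]
  ],
  "gripper": 0.0
}}

```text
time_s: 4.7
position: [0.53, 0.2103, 0.1118]
tcp_rot: [[0.239, -0.0, -0.971], [0.971, -0.0, 0.239], [-0.0, -1.0, 0.0]]
force: [-0.4, 0.4, 0.1]
opening: 0.028
```

```bash
python3 - <<'E'
from h import *
z=np.load("w1.npz");C=cloud(z,z["T"])
k=((abs(C[...,0]-.45)<.04)&(abs(C[...,1]-.2)<.04)&(C[...,2]>.1)&(C[...,2]<.125)).astype(np.uint8);q=C[k>0]
print(len(q),((q.max(0)+q.min(0))/2).round(4),np.ptp(q,0).round(4));t=q[q[:,2]>.112];print(t.mean(0),len(t),((t.max(0)+t.min(0))/2))
E
```

```text
879 [0.4494 0.2003 0.1097] [0.0159 0.0158 0.0191]
[0.44940107 0.20081122 0.11713703] 806 [0.44941005 0.20027711 0.11561759]
```

```bash
python3 shot.py w2; python3 - <<'E'
from h import *
for n in("w1","w2"):
    z=np.load(n+".npz");C=cloud(z,z["T"])
    k=((abs(C[...,0]-.53)<.04)&(abs(C[...,1]-.212)<.025)&(C[...,2]>.094)&(C[...,2]<.11));q=C[k]
    if len(q):print(len(q),((q.max(0)+q.min(0))/2).round(4),np.ptp(q,0).round(4))
a=cv2.imread("pics/w2.png")[170:380,150:430];cv2.imwrite("pics/w2c.png",cv2.resize(a,(800,600)))
E
```

```text
{'time_s': 4.7, 'position': [0.53, 0.2103, 0.1118], 'force': [-0.4097, 0.4041, 0.0924], 'opening': 0.0283}
1136 [0.529  0.2109 0.101 ] [0.0361 0.019  0.014 ]
670 [0.5288 0.2131 0.1011] [0.0355 0.0145 0.0136]
```

View pics/w2c.png

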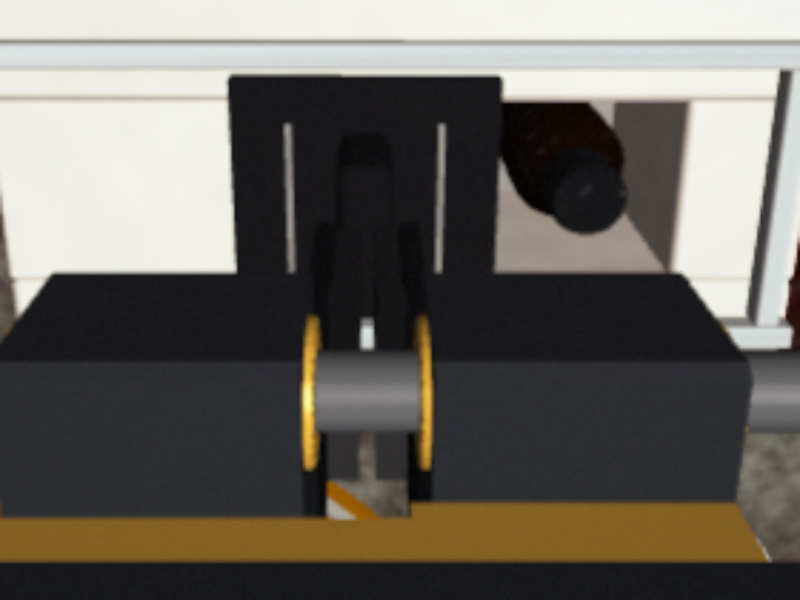

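```bash
python3 - <<'E'
from h import *
for n in("w1","w2"):
    z=np.load(n+".npz");C=cloud(z,z["hand_eye"])
    m=(abs(C[...,0])<.06)&(C[...,1]>-.04)&(C[...,1]<.045)&(abs(C[...,2])<.03)
    q=C[m];v,u=np.nonzero(m)
    print(n,len(q))
    for y in np.arange(-.04,.03,.005):
        b=(q[:,1]>y)&(q[:,1]<y+.005)
        if b.sum()>3:print(round(y,3),b.sum(),"x",q[b,0].min().round(3),q[b,0].max().round(3),"z",np.percentile(q[b,2],[1,50,99]).round(3),"v",v[b].min(),v[b].max())
E
```

```text
w1 12596
-0.04 268 x -0.035 0.036 z [0.002 0.011 0.012] v 270 292
-0.035 347 x -0.034 0.036 z [-0.001  0.01   0.012] v 266 292
-0.03 270 x -0.033 0.035 z [-0.004  0.01   0.012] v 261 292
-0.025 254 x -0.033 0.035 z [-0.007  0.01   0.012] v 258 292
-0.02 240 x -0.033 0.035 z [-0.008  0.01   0.012] v 253 291
-0.015 226 x -0.033 0.035 z [-0.008  0.01   0.012] v 249 286
-0.01 117 x -0.033 0.034 z [-0.009  0.01   0.012] v 248 282
-0.0 13 x -0.003 0.004 z [-0.008  0.003  0.017] v 231 271
0.005 1044 x -0.006 0.006 z [-0.016  0.003  0.019] v 226 280
0.01 52 x -0.005 0.006 z [0.016 0.019 0.019] v 223 228
0.015 41 x -0.006 0.006 z [0.016 0.019 0.019] v 221 226
0.02 45 x -0.005 0.006 z [0.018 0.019 0.019] v 218 222
0.025 189 x -0.03 0.031 z [-0.026  0.015  0.029] v 200 279
0.03 6449 x -0.052 0.06 z [-0.029  0.004  0.029] v 199 279
w2 10430
-0.04 152 x -0.008 0.01 z [0.01  0.011 0.012] v 271 280
-0.035 224 x -0.008 0.01 z [-0.001  0.01   0.012] v 266 292
-0.03 163 x -0.009 0.011 z [0.009 0.011 0.012] v 262 279
-0.025 160 x -0.009 0.011 z [0.01  0.011 0.012] v 257 265
-0.02 134 x -0.009 0.011 z [0.01  0.011 0.012] v 254 261
-0.015 129 x -0.009 0.011 z [0.01  0.011 0.012] v 250 256
-0.01 62 x -0.009 0.011 z [0.01  0.011 0.012] v 248 253
-0.0 35 x -0.003 0.004 z [-0.012  0.008  0.018] v 230 276
0.005 561 x -0.005 0.006 z [-0.016  0.01   0.019] v 226 281
0.01 51 x -0.006 0.006 z [0.016 0.018 0.019] v 224 229
0.015 51 x -0.005 0.006 z [0.016 0.018 0.019] v 221 226
0.02 39 x -0.005 0.006 z [0.017 0.018 0.019] v 219 222
0.025 644 x -0.03 0.06 z [-0.017  0.011  0.03 ] v 200 265
0.03 4825 x -0.059 0.06 z [-0.017  0.008  0.03 ] v 198 265
```

The depth data puts the real fingertips about 7 mm *behind* the TCP, not 25 mm ahead of it. The jaws therefore closed above the ridge and caught nothing. I'll reopen and go down about 30 mm, watching the force.

{"api": "play_rows", "payload": {
  "commands": [
    [[0,0,0],[0,0,0]],
    [[0,0,0],[0,0,0]],
    [[0,0,0],[0,0,0]],
    [[0,0,0],[0,0,0]],
    [[0,0,0],[0,0,0]],
    [[0,0,-0.005],[0,0,0]],
    [[0,0,-0.01],[0,0,0]],
    [[0,0,-0.014],[0,0,0]],
    [[0,0,-0.018],[0,0,0]],
    [[0,0,-0.018],[0,0,0]]
  ],
  "gripper": 0.05
}}

```text
time_s: 6.0
position: [0.5297, 0.2103, 0.0934]
tcp_rot: [[0.239, -0.001, -0.971], [0.971, -0.0, 0.239], [-0.0, -1.0, 0.001]]
force: [-0.4, -0.5, -1.0]
opening: 0.574
```

{"api": "play_rows", "payload": {
  "commands": [
    [[0,0,-0.004],[0,0,0]],
    [[0,0,-0.007],[0,0,0]],
    [[0,0,-0.01],[0,0,0]],
    [[0,0,-0.012],[0,0,0]],
    [[0,0,-0.012],[0,0,0]]
  ]
}}

```text
time_s: 6.62
position: [0.5299, 0.2103, 0.0817]
tcp_rot: [[0.239, -0.0, -0.971], [0.971, -0.0, 0.239], [-0.0, -1.0, 0.0]]
force: [-0.6, -0.3, 1.0]
opening: 0.574
```

{"api": "play_rows", "payload": {
  "commands": [
    [[0,0,0],[0,0,0]],
    [[0,0,0],[0,0,0]],
    [[0,0,0],[0,0,0]],
    [[0,0,0],[0,0,0]],
    [[0,0,0],[0,0,0]],
    [[0,0,0],[0,0,0]],
    [[0,0,0],[0,0,0]]
  ],
  "gripper": 0.0
}}

```text
time_s: 7.5
position: [0.53, 0.2103, 0.0819]
tcp_rot: [[0.239, 0.0, -0.971], [0.971, -0.0, 0.239], [-0.0, -1.0, -0.0]]
force: [0.3, 0.4, 0.7]
opening: 0.136
```

{"api": "play_rows", "payload": {
  "commands": [
    [[0.0012,0.0049,0],[0,0,0]],
    [[0.0024,0.0097,0],[0,0,0]],
    [[0.0036,0.0146,0],[0,0,0]],
    [[0.0048,0.0194,0],[0,0,0]],
    [[0.006,0.0243,0],[0,0,0]],
    [[0.0072,0.0291,0],[0,0,0]],
    [[0.0084,0.034,0],[0,0,0]],
    [[0.0096,0.0388,0],[0,0,0]],
    [[0.0108,0.0437,0],[0,0,0]],
    [[0.0108,0.0437,0],[0,0,0]]
  ]
}}

```text
time_s: 8.75
position: [0.5411, 0.255, 0.0819]
tcp_rot: [[0.239, 0.001, -0.971], [0.971, 0.001, 0.239], [0.001, -1.0, -0.0]]
force: [-0.1, 1.3, 1.1]
opening: 0.137
```

```bash
python3 shot.py w3; python3 - <<'E'
import cv2
a=cv2.imread("pics/w3.png")[60:300,130:450];cv2.imwrite("pics/w3c.png",cv2.resize(a,(800,600)))
E
```

```text
{'time_s': 8.75, 'position': [0.5411, 0.255, 0.0819], 'force': [-0.1351, 1.3232, 1.1244], 'opening': 0.1374}
```

View pics/w3c.png

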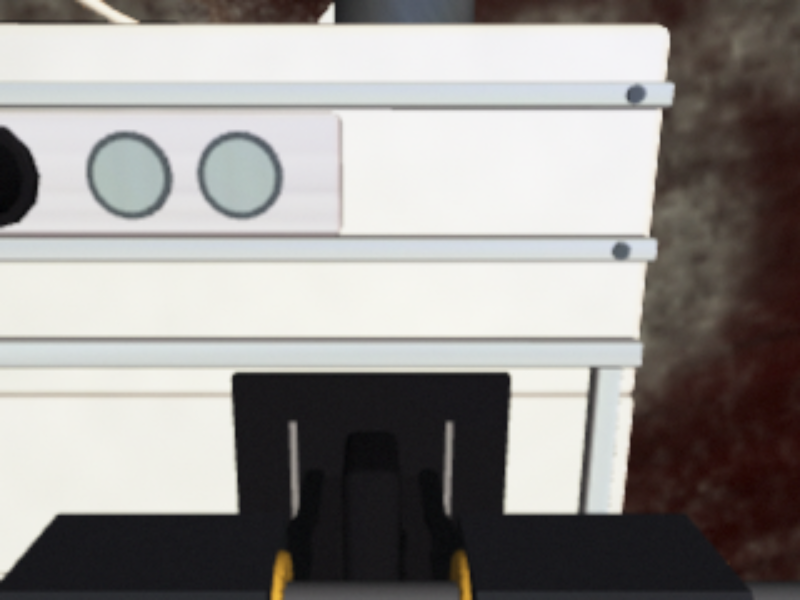

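{"api": "play_rows", "payload": {
  "commands": [
    [[0.001,0.0039,0],[0,0,0]],
    [[0.0019,0.0078,0],[0,0,0]],
    [[0.0029,0.0117,0],[0,0,0]],
    [[0.0034,0.0136,0],[0,0,0]],
    [[0.0038,0.0155,0],[0,0,0]],
    [[0.0038,0.0155,0],[0,0,0]]
  ]
}}

```text
time_s: 9.55
position: [0.5429, 0.2626, 0.0818]
tcp_rot: [[0.236, -0.006, -0.972], [0.972, -0.012, 0.236], [-0.014, -1.0, 0.003]]
force: [-2.5, -21.0, 7.9]
opening: 0.133
```

{"api": "play_rows", "payload": {
  "commands": [
    [[0.0002,0.001,0],[0,0,0]],
    [[0.0005,0.0019,0],[0,0,0]],
    [[0.0005,0.0019,0],[0,0,0]]
  ]
}}

```text
time_s: 9.93
position: [0.5428, 0.2627, 0.0818]
tcp_rot: [[0.236, -0.007, -0.972], [0.972, -0.016, 0.236], [-0.017, -1.0, 0.004]]
force: [-2.4, -25.9, 10.0]
opening: 0.135
```

{"api": "play_rows", "payload": {
  "commands": [
    [[0.0002,0.001,0],[0,0,0]],
    [[0.0002,0.001,0],[0,0,0]]
  ]
}}

```text
time_s: 10.18
position: [0.5428, 0.2627, 0.0818]
tcp_rot: [[0.235, -0.008, -0.972], [0.972, -0.017, 0.235], [-0.019, -1.0, 0.004]]
force: [-2.2, -26.5, 10.4]
opening: 0.134
```

{"api": "play_rows", "payload": {
  "commands": [
    [[-0.0012,-0.0049,0],[0,0,0]],
    [[-0.0024,-0.0098,0],[0,0,0]],
    [[-0.0024,-0.0098,0],[0,0,0]]
  ]
}}

```text
time_s: 10.55
position: [0.5429, 0.2624, 0.0819]
tcp_rot: [[0.24, -0.0, -0.971], [0.971, -0.0, 0.24], [-0.0, -1.0, 0.0]]
force: [0.1, -3.3, 3.4]
opening: 0.137
```

{"api": "play_rows", "payload": {
  "commands": [
    [[0,0,0],[0,0,0]],
    [[0,0,0],[0,0,0]],
    [[0,0,0],[0,0,0]],
    [[0,0,0],[0,0,0]],
    [[0,0,0.01],[0,0,0]],
    [[0,0,0.03],[0,0,0]],
    [[0,0,0.06],[0,0,0]],
    [[0,0,0.08],[0,0,0]],
    [[0,0,0.08],[0,0,0]]
  ],
  "gripper": 0.04
}}

```text
time_s: 11.68
position: [0.5444, 0.2631, 0.1642]
tcp_rot: [[0.239, 0.005, -0.971], [0.971, 0.001, 0.239], [0.003, -1.0, -0.004]]
force: [0.6, 0.3, 0.2]
opening: 0.462
```

```bash
python3 shot.py w4; python3 - <<'E'
from h import *
z=np.load("w4.npz");C=cloud(z,z["T"])
for nm,x,y,lo,hi in(("knob",.45,.2,.1,.125),("ridge",.542,.262,.096,.115)):
    k=(abs(C[...,0]-x)<.035)&(abs(C[...,1]-y)<.03)&(C[...,2]>lo)&(C[...,2]<hi);q=C[k]
    print(nm,len(q),((q.max(0)+q.min(0))/2).round(4),np.ptp(q,0).round(4),np.median(q,0).round(4))
E
```

```text
{'time_s': 11.675, 'position': [0.5444, 0.2631, 0.1642], 'force': [0.5952, 0.3027, 0.2258], 'opening': 0.462}
knob 617 [0.449  0.2001 0.1099] [0.0155 0.0161 0.0195] [0.4493 0.2025 0.1168]
ridge 690 [0.5421 0.2636 0.102 ] [0.0362 0.0185 0.0119] [0.5406 0.2641 0.1058]
```

View pics/w4.png

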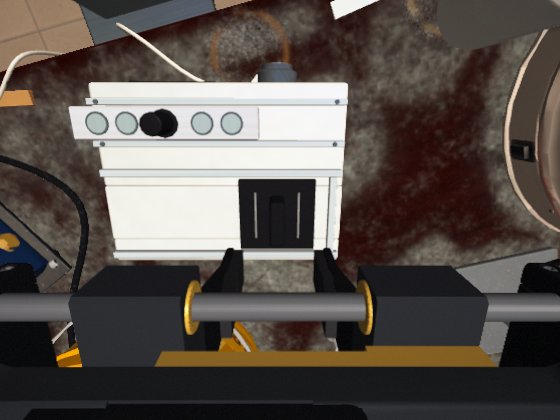

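{"api": "play_rows", "payload": {
  "commands": [
    [[-0.035,-0.022,0],[0,0,0]],
    [[-0.07,-0.045,0],[0,0,0]],
    [[-0.095,-0.0625,0],[0,0,0]],
    [[-0.095,-0.0625,0],[0,0,0]],
    [[-0.095,-0.0625,-0.025],[0,0,0]],
    [[-0.095,-0.0625,-0.045],[0,0,0]],
    [[-0.095,-0.0625,-0.058],[0,0,0]],
    [[-0.095,-0.0625,-0.066],[0,0,0]],
    [[-0.095,-0.0625,-0.072],[0,0,0]],
    [[-0.095,-0.0625,-0.072],[0,0,0]]
  ]
}}

```text
time_s: 12.98
position: [0.448, 0.2001, 0.0897]
tcp_rot: [[0.239, -0.0, -0.971], [0.971, -0.0, 0.239], [-0.0, -1.0, 0.0]]
force: [-0.5, -0.2, -0.2]
opening: 0.461
```

```bash
python3 shot.py w5; python3 - <<'E'
from h import *
z=np.load("w5.npz");C=cloud(z,z["T"])
k=(abs(C[...,0]-.45)<.03)&(abs(C[...,1]-.2)<.012)&(C[...,2]>.1)&(C[...,2]<.125);q=C[k]
print(len(q),((q.max(0)+q.min(0))/2).round(4),np.ptp(q,0).round(4))
a=cv2.imread("pics/w5.png")[60:300,130:450];cv2.imwrite("pics/w5c.png",cv2.resize(a,(800,600)))
E
```

```text
{'time_s': 12.975, 'position': [0.448, 0.2001, 0.0897], 'force': [-0.4983, -0.1519, -0.2353], 'opening': 0.4606}
866 [0.4476 0.2001 0.1096] [0.0125 0.0155 0.0188]
```

View pics/w5c.png

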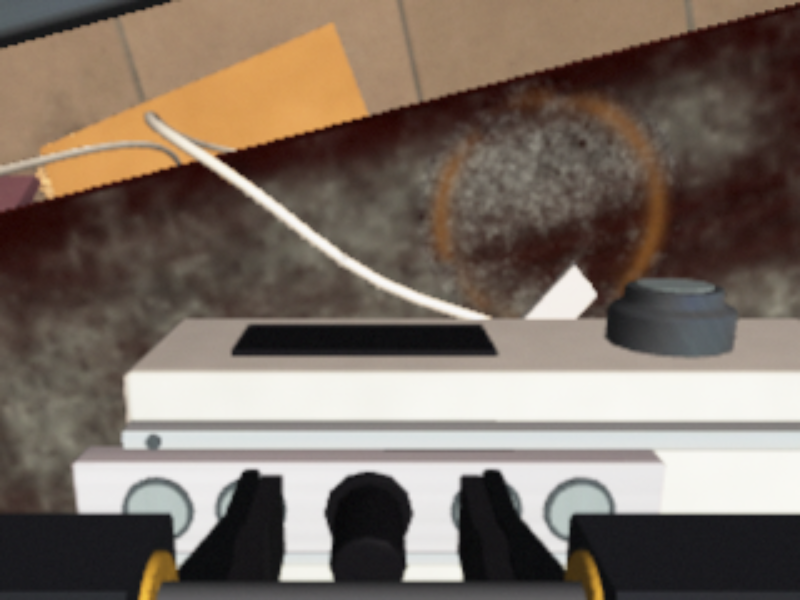

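Knob centred between the fingers (crop ~(368,530), fingers at 260 and 485). I'll close on it.

{"api": "play_rows", "payload": {
  "commands": [
    [[0,0,0],[0,0,0]],
    [[0,0,0],[0,0,0]],
    [[0,0,0],[0,0,0]],
    [[0,0,0],[0,0,0]],
    [[0,0,0],[0,0,0]],
    [[0,0,0],[0,0,0]]
  ],
  "gripper": 0.0
}}

```text
time_s: 13.78
position: [0.448, 0.2, 0.0901]
tcp_rot: [[0.239, 0.0, -0.971], [0.971, -0.0, 0.239], [-0.0, -1.0, -0.0]]
force: [-0.9, -0.6, 3.9]
opening: 0.179
```

{"api": "play_rows", "payload": {
  "commands": [
    [[0.0009,0.0035,0],[0,0,0]],
    [[0.0017,0.007,0],[0,0,0]],
    [[0.0026,0.0105,0],[0,0,0]],
    [[0.0034,0.014,0],[0,0,0]],
    [[0.0043,0.0175,0],[0,0,0]],
    [[0.0043,0.0175,0],[0,0,0]]
  ]
}}

```text
time_s: 14.52
position: [0.4525, 0.2183, 0.09]
tcp_rot: [[0.239, 0.001, -0.971], [0.971, 0.001, 0.239], [0.001, -1.0, -0.001]]
force: [-0.7, -0.6, 5.3]
opening: 0.174
```

{"api": "play_rows", "payload": {
  "commands": [
    [[0.0005,0.0019,0],[0,0,0]],
    [[0.0005,0.0019,0],[0,0,0]]
  ]
}}

```text
time_s: 14.78
position: [0.453, 0.22, 0.09]
tcp_rot: [[0.239, 0.001, -0.971], [0.971, 0.0, 0.239], [0.001, -1.0, -0.0]]
force: [-0.3, -1.1, 4.1]
opening: 0.171
```

{"api": "play_rows", "payload": {
  "commands": [
    [[0.0005,0.0019,0],[0,0,0]],
    [[0.0005,0.0019,0],[0,0,0]]
  ]
}}

```text
time_s: 15.02
position: [0.4534, 0.2219, 0.09]
tcp_rot: [[0.239, 0.001, -0.971], [0.971, 0.0, 0.239], [0.001, -1.0, -0.0]]
force: [0.9, -1.7, 4.8]
opening: 0.173
```

{"api": "play_rows", "payload": {
  "commands": [
    [[0.0005,0.0019,0],[0,0,0]],
    [[0.0005,0.0019,0],[0,0,0]]
  ]
}}

```text
time_s: 15.28
position: [0.4539, 0.2238, 0.09]
tcp_rot: [[0.239, 0.0, -0.971], [0.971, 0.0, 0.239], [0.001, -1.0, -0.0]]
force: [0.0, -1.2, 5.1]
opening: 0.174
```

{"api": "play_rows", "payload": {
  "commands": [
    [[0.0005,0.0019,0],[0,0,0]],
    [[0.0005,0.0019,0],[0,0,0]]
  ]
}}

```text
time_s: 15.52
position: [0.4543, 0.2257, 0.09]
tcp_rot: [[0.239, 0.0, -0.971], [0.971, 0.0, 0.239], [0.0, -1.0, -0.0]]
force: [-1.0, -0.5, 6.2]
opening: 0.175
```

{"api": "play_rows", "payload": {
  "commands": [
    [[0.0005,0.0019,0],[0,0,0]],
    [[0.0005,0.0019,0],[0,0,0]]
  ]
}}

```text
time_s: 15.78
position: [0.4548, 0.2276, 0.09]
tcp_rot: [[0.239, 0.0, -0.971], [0.971, 0.0, 0.239], [0.0, -1.0, -0.0]]
force: [-1.7, -0.1, 5.1]
opening: 0.174
```

{"api": "play_rows", "payload": {
  "commands": [
    [[0.0005,0.0019,0],[0,0,0]],
    [[0.0005,0.0019,0],[0,0,0]]
  ]
}}

```text
time_s: 16.02
position: [0.4553, 0.2295, 0.09]
tcp_rot: [[0.239, 0.0, -0.971], [0.971, 0.0, 0.239], [0.0, -1.0, -0.0]]
force: [-0.4, -1.9, 4.4]
opening: 0.174
```

{"api": "play_rows", "payload": {
  "commands": [
    [[0.0005,0.0019,0],[0,0,0]],
    [[0.0005,0.0019,0],[0,0,0]]
  ]
}}

```text
time_s: 16.27
position: [0.4557, 0.2314, 0.09]
tcp_rot: [[0.239, 0.0, -0.971], [0.971, 0.0, 0.239], [0.0, -1.0, -0.0]]
force: [-1.4, -1.4, 4.7]
opening: 0.175
```

{"api": "play_rows", "payload": {
  "commands": [
    [[0.0005,0.0019,0],[0,0,0]],
    [[0.0005,0.0019,0],[0,0,0]]
  ]
}}

```text
time_s: 16.52
position: [0.4562, 0.2333, 0.09]
tcp_rot: [[0.239, 0.0, -0.971], [0.971, 0.0, 0.239], [0.0, -1.0, -0.0]]
force: [-1.2, -0.4, 4.3]
opening: 0.17
```

{"api": "play_rows", "payload": {
  "commands": [
    [[0.0005,0.0019,0],[0,0,0]],
    [[0.0005,0.0019,0],[0,0,0]]
  ]
}}

```text
time_s: 16.77
position: [0.4569, 0.2356, 0.09]
tcp_rot: [[0.24, 0.001, -0.971], [0.971, 0.001, 0.24], [0.001, -1.0, -0.0]]
force: [-1.5, 1.3, 5.0]
opening: 0.171
```

{"api": "play_rows", "payload": {
  "commands": [
    [[0.0005,0.0019,0],[0,0,0]],
    [[0.0005,0.0019,0],[0,0,0]]
  ]
}}

```text
time_s: 17.02
position: [0.4575, 0.2381, 0.09]
tcp_rot: [[0.24, 0.001, -0.971], [0.971, 0.002, 0.24], [0.003, -1.0, -0.0]]
force: [-1.5, 5.2, 4.0]
opening: 0.175
```

{"api": "play_rows", "payload": {
  "commands": [
    [[0.0005,0.0019,0],[0,0,0]],
    [[0.0005,0.0019,0],[0,0,0]]
  ]
}}

```text
time_s: 17.27
position: [0.458, 0.2402, 0.0901]
tcp_rot: [[0.24, 0.001, -0.971], [0.971, 0.003, 0.24], [0.003, -1.0, -0.0]]
force: [-0.9, 7.0, 4.5]
opening: 0.174
```

{"api": "play_rows", "payload": {
  "commands": [
    [[0.0002,0.001,0],[0,0,0]],
    [[0.0002,0.001,0],[0,0,0]]
  ]
}}

```text
time_s: 17.52
position: [0.4581, 0.2405, 0.09]
tcp_rot: [[0.24, 0.001, -0.971], [0.971, 0.002, 0.24], [0.002, -1.0, -0.0]]
force: [-1.2, 3.8, 5.9]
opening: 0.173
```

{"api": "play_rows", "payload": {
  "commands": [
    [[0.0002,0.001,0],[0,0,0]],
    [[0.0002,0.001,0],[0,0,0]]
  ]
}}

```text
time_s: 17.77
position: [0.4581, 0.2407, 0.09]
tcp_rot: [[0.239, 0.0, -0.971], [0.971, 0.0, 0.239], [0.0, -1.0, -0.0]]
force: [-1.6, 0.9, 5.6]
opening: 0.175
```

{"api": "play_rows", "payload": {
  "commands": [
    [[0,0.0002,0],[0,0,0]],
    [[0,0.0002,0],[0,0,0]],
    [[0,0.0002,0],[0,0,0]]
  ]
}}

```text
time_s: 18.15
position: [0.4581, 0.2407, 0.09]
tcp_rot: [[0.239, 0.0, -0.971], [0.971, -0.0, 0.239], [-0.0, -1.0, -0.0]]
force: [-1.2, 1.4, 6.3]
opening: 0.172
```

```bash
python3 - <<'E'
from rig import *;from h import *
F=[]
for i in range(6):
    c=capture("top" if i<1 else "wrist");s=read_state();F.append(np.r_[s["force"],s["position"],s["opening"]])
    if i==0:
        C=cloud(c,c["cam_to_world"]);np.savez("t1.npz",**c)
        cv2.imwrite("pics/t1c.png",cv2.resize(c["frame"][150:290,140:420,::-1],(800,400),interpolation=2))
print(np.mean(F,0).round(4),s.keys())
E
```

```text
[-1.3794  0.7324  6.0887  0.4581  0.2407  0.09    0.1725] dict_keys(['time_s', 'joint_positions', 'qvel', 'tau', 'position', 'tcp_rot', 'force', 'moment', 'opening'])
```

View pics/t1c.png

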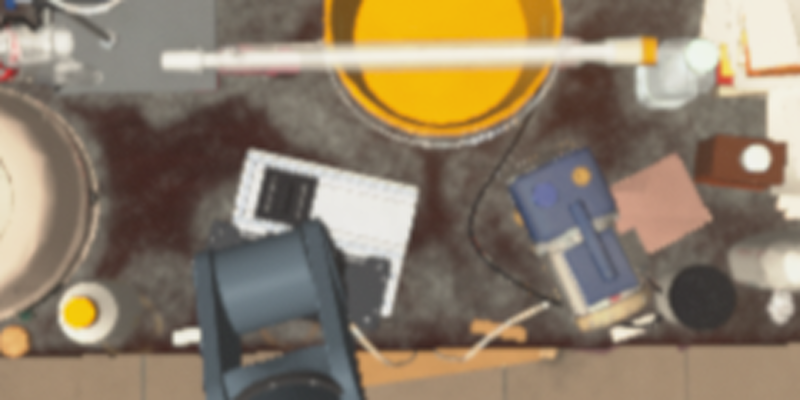

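```bash
python3 -c "
from rig import *
print(hand_in())"
```

```text
the job is handed in; nothing more can be done
None
```

The cover is home over the sample well. The filter slide sits in its notch, with the gripper still holding the knob. I handed in at about 18.5 s on the robot's clock, against the 64 s limit.

- **Cover:** I gripped the ridge and slid it about 53 mm until it stopped hard; the push there peaked at about 26 N. I eased off before letting go. The wrist camera then put the ridge at about y = +44 to +46 mm on the photometer, which matches the closed position. The last top picture shows the well still covered.
- **Filter slide:** I moved the knob left in 2 mm steps, then 1 mm. Friction was about 1 N for the first 34 mm. The slide then pulled ahead, up to 7 N, and the pull fell away about 6 mm later. There, a further 2 mm of commanded motion moved it only 0.5 mm, which is the ball holding it. The final averaged force along the slide was about 0.4 N, and the gripper opening (15 mm) shows the knob is still held.
- **Bystanders:** the jar and the bottle look undisturbed in the last top picture. I did not check the glass adapter separately.

**What failed or disagreed:**
- **First grasp missed:** the jaws closed above the cover ridge. Wrist depth showed the fingertips about 7 mm behind the TCP, not 25 mm ahead as stated, so I went about 30 mm lower and both grasps then worked.
- **Knob position:** the top and wrist cameras disagreed by about 4–5 mm. I used the wrist camera.
- **Upward force:** there was a steady 4 to 6 N upward on the gripper while it held the knob. I left this alone.
- **Ball height:** the state gives no reading for it, so the seating is judged only from force and position.

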